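# Fit a shaker platform on its pin and load its counterweight

## Task

The blue platform was put down carelessly on the shaker and rides up on the locating pin: nudge it across the deck, without lifting it away or tipping it up, until its hole drops over the pin and it lies flat on the deck. Then drop the steel ring into the platform's white sleeve, and after it the orange ring, so that they lie flat as one column, steel below, with the platform still home. Leave the other things on the bench where they are.

Things in the scene. Friction and masses are not known exactly. Their poses are not given: they have to be found in the camera images.
- shaker: Fixed white shaker box with an aluminium deck 280 (x) x 220 (y) mm, deck top 60 mm above the bench. Origin: bench level, under the deck's centre; x along its long side, which points to the robot's left within about 20 degrees; z up.
- pin_foot (a point): Foot of the fixed brass locating pin, on the deck's top, axes as the shaker's. It stands where two thin red lines on the deck cross, on the long centre line, 40 mm from the deck's centre towards -x. 14 mm across, 12 mm high: straight for 8 mm, then tapering to a flat top 8 mm across. At the start it is hidden under the platform.
- platform: Loose blue plate 170 (x) x 110 (y) x 8 mm, about 0.4 kg, hole at its -x end, white sleeve at its +x end. Origin: centre of the underside. It starts with the hole's end up on the pin's top and the sleeve's end edge down on the deck, tilted 0.06 to 0.1 rad, x within 0.25 rad of the shaker's x. Pushed at its edges with a few newtons it slides.
- platform_hole (a point): Centre, on the underside, of the platform's 18 mm through hole, 40 mm from the plate's centre towards -x. Axes as the platform's. It starts 10 to 40 mm off the pin, mostly towards +x. Home: flat on the deck, this point at the pin's foot, any yaw; the pin's tip then shows 4 mm above the plate.
- sleeve_floor (a point): Centre of the floor of the sleeve fixed on the platform, 45 mm from the plate's centre towards +x; the plate's top, 8 mm above its underside, is the floor. The sleeve is an upright white tube, 57 mm outside, 49 mm inside, 32 mm tall, open at the top. Axes as the platform's.
- steel_ring_mid (a point): Centre, half-way up, of the loose bright steel ring: 44 mm outside, 18 mm hole, 14 mm thick, about 0.12 kg, lying flat on the bench. z is its axis.
- orange_ring_mid (a point): Centre, half-way up, of the loose orange plastic ring: 44 mm outside, 18 mm hole, 14 mm thick, about 0.03 kg, lying flat on the bench. z is its axis.
- bottle: Bystander: round glass bottle, 86 mm across, 180 mm tall, blue cap, standing; origin at the centre of its underside. Leave it alone.
- tube_rack: Bystander: orange tube rack 70 x 160 x 60 mm with capped tubes reaching 88 mm; origin at the centre of its underside. Leave it alone.
- pen_cup: Bystander: green glass cup, 74 mm across, 90 mm tall, with pens reaching 150 mm; origin at the centre of its underside. Leave it alone.
- tip_box: Bystander: blue box with white lid, 85 x 120 x 70 mm; origin at the centre of its underside. Leave it alone.
- beaker: Bystander: white open beaker, 70 mm across, 90 mm tall; origin at the centre of its underside. Leave it alone.
- blue_cap: Bystander: spare blue bottle cap, 44 mm across, 24 mm tall, lying among the rings; not needed; origin at the centre of its underside. Leave it alone.
Mind the look-alikes: they are no part of the job. Of the things that look like the part that bears steel_ring_mid, the smaller one is meant.

How it is judged:
On the way, in this order (a step that is already met when the one before it is completed fails the run):
1. the platform's hole has dropped over the pin and it lies flat on the deck (horizontal distance between platform_hole and pin_foot below 0.005 m and z of platform_hole in the frame of pin_foot below 0.0025 m and angle between platform_hole's own z axis and vertical below 0.025 rad), for 0.2 s.
2. the steel ring lies flat on the sleeve's floor, platform still home (all of step 1 and horizontal distance between steel_ring_mid and sleeve_floor below 0.006 m and z of steel_ring_mid in the frame of sleeve_floor between 0.004 and 0.01 m and angle between the z axis of steel_ring_mid and the z axis of sleeve_floor, either way round below 0.12 rad), for 0.2 s.
3. the orange ring lies flat on the steel ring in the sleeve, platform still home (all of step 2 and horizontal distance between orange_ring_mid and sleeve_floor below 0.006 m and z of orange_ring_mid in the frame of sleeve_floor between 0.018 and 0.024 m and angle between the z axis of orange_ring_mid and the z axis of sleeve_floor, either way round below 0.12 rad), for 0.2 s.
At the end, for the whole second after the job is handed in: Platform flat on the deck (tilt under 0.025 rad, underside within 2.5 mm), hole within 5 mm of the pin's axis; steel ring flat on the sleeve's floor, orange ring flat on it (heights within 3 mm, centres within 6 mm, tilt under 0.12 rad); all at rest (all of step 3 and linear speed of each of platform, steel_ring, orange_ring below 0.02 m/s); the robot touches nothing.
It fails at once if the platform is lifted off the deck (hole or sleeve end raised over 35 mm above the deck) or tipped more than 0.3 rad (z of platform_hole in the frame of pin_foot above 0.035 m or z of sleeve_floor in the frame of pin_foot above 0.043 m or angle between platform_hole's own z axis and vertical above 0.3 rad).
It fails at once if a bystander is moved more than 30 mm (distance of any of bottle, tube_rack, pen_cup, tip_box, beaker, blue_cap from where it was at the start of the episode above 0.03 m).
It also fails if it takes over 72 s, if anything falls off the work surface, if the arm or the gripper's body presses on something with over 40 N, if the wrist force passes 120 N, or if a joint passes its speed limit or range.

## Robot

A 7-joint arm with a two-finger parallel gripper is mounted at the origin on the work surface. World frame = base frame: x ahead of the robot, y to its left, z up, the work surface at z = 0. Lengths are in m, angles in rad, forces in N, time in s.
With the tool pointing down it reaches from about 0.4 to 0.85 m from the base axis. Payload 4.5 kg.
Tool frame: the origin (TCP) lies between the finger pads; the fingertips stand 14 mm ahead of it and the grasp point (between the pads) lies 5 mm behind it; x points along the fingers, z is the direction in which the jaws open and shut, and the axes are right-handed (so a half turn about x gives the same grasp; the last joint's range is limited). The gripper opens to 88 mm and grips with 3 to 60 N. Pads are 18 mm wide; open, the fingers measure 123 mm over their backs; the gripper's body (75 mm by 187 mm) begins 45 mm behind the grasp point.
Start: joints at [1.223, 0.689, -0.195, 1.565, 0.157, 0.902, -0.215], TCP at [0.233, -0.58, 0.253] pointing down, gripper open.
Joint ranges: [-3.01, 3.01], [-0.46, 2.08], [-1.47, 1.51], [0.13, 2.56], [-1, 4.14], [0.04, 2.09], [-2.66, 2.66]. Speed limits (rad/s): [2.57, 2.57, 3.14, 3.14, 3.14, 3.14, 3.14].

## Interface

Orientations are given as a unit quaternion [x, y, z, w].
In Python, from plant import r, cams gives the robot as it stands.
- The arm moves only by the tool apply_moves, never from a script. Its arguments are lists of equal length, an entry for each row: "travel": the shift along the world's x, y, z in cm, a list of three; "roll": the turn about the world's z in degrees; "gripper": the finger opening in cm, from 0 to 8.81. In form: {"travel": [[x, y, z], ...], "roll": [roll, ...], "gripper": [gripper, ...]}. A call has exactly 8 rows; each row is the pose to reach, as a shift and turn from the pose commanded when the call began; what a row does not reach only later rows make up. A row lasts 1/12 s, in which the tool goes at most 41.7 mm and 7.16 degrees, less where a joint would pass 70% of its speed; a pose out of reach is approached as far as the arm can. A call with a gripper value outside its range is refused whole. The fingers move at their own pace and stop on an object; "newtons" is the grip in N (left out, the last holds). Time passes only in rows, so rows that repeat a pose let the fingers close, or fill a call up. It gives the time, the measured TCP pose, the force and the opening at its end, in the units of the state.
- r.get_state(): the state, without advancing time (a new reading comes with each control period).
- cams.snapshot(name): name is "scene" or "top"; returns a dict with "image" (480x640x3 uint8, red, green, blue), "fx", "fy", "cx", "cy" (pixels), "dist" ([k1, k2, p1, p2, k3] as OpenCV has them; the pictures are not rectified), "R" (3x3) and "t" (3): a world point X has camera coordinates R X + t. Camera axes: x right, y down, z forward; pixel columns grow to the right and rows downward; lengths in m; the calibration is good to about 2 mm. A picture is of the moment at which its call begins. There is no depth.
- r.finish_job(): hands the job in, once; it reports no verdict.
The state is a dict: "clock": time; "q": joint angles; "qd": joint speeds; "joint_torque": joint torques, N m; "tool_pos": TCP position; "eef_rot": TCP orientation; "contact_force": force on the tool from outside, world axes, zero at the start; "moment": the same for the moment, N m; "opening": opening from 0.0 (shut) to 1.0 (fully open).
Only numpy, scipy, OpenCV 4.12 (cv2) and the standard library are available. Lean on these libraries where they do the work, as an engineer would, in place of code of your own. Each camera call takes 0.05 s, during which the arm holds its last target. There are 200 camera calls.

## Working session

There is one attempt and no reset: what is moved stays moved. The work goes in short steps, Python scripts to look and compute and a tool call to move; the robot and the scene stay as the last step left them, time stands still between calls to the robot, and variables do not carry over. Pictures are saved under pics/ and viewed, about 8 in all and at most 12, crops included, and the job is handed in when it is done.

Besides the shell and the picture viewer there is one more tool, called in YAML: its name, and indented under it one key for each argument. apply_moves: Moves the arm, as the interface text tells. Its arguments: {"type":"object","properties":{"travel":{"type":"array","items":{"type":"array","items":{"type":"number"}}},"roll":{"type":"array","items":{"type":"number"}},"gripper":{"type":"array","items":{"type":"number"}},"newtons":{"type":"number"}},"required":["travel","roll","gripper"]}

```bash
mkdir -p pics; cat > h.py <<'E'
import numpy as np, cv2
from plant import r, cams
def snap(n,f=None):
    s=cams.snapshot(n)
    if f: cv2.imwrite('pics/'+f,s['image'][:,:,::-1])
    return s
def K(s): return np.array([[s['fx'],0,s['cx']],[0,s['fy'],s['cy']],[0,0,1.]])
def ray(s,px,z):
    p=cv2.undistortPoints(np.array(px,float).reshape(-1,1,2),K(s),np.array(s['dist'],float)).reshape(-1,2)
    R=np.array(s['R']);t=np.array(s['t']).ravel();c=-R.T@t
    d=np.c_[p,np.ones(len(p))]@R
    return c+d*((z-c[2])/d[:,2])[:,None]
def proj(s,X):
    R=np.array(s['R'],float);t=np.array(s['t'],float).ravel()
    return cv2.projectPoints(np.array(X,float).reshape(-1,1,3),cv2.Rodrigues(R)[0],t,K(s),np.array(s['dist'],float))[0].reshape(-1,2)
E
python3 - <<'E'
from h import *
for n in('top','scene'):
    s=snap(n,n+'0.png');R=np.array(s['R']);print(n,-R.T@np.array(s['t']).ravel(),s['fx'],R[2])
print(r.get_state())
E
```

```text
top [ 0.26540251 -0.01255336  1.98471938] 620.4869477224571 [ 0.155669   -0.01258514 -0.9877291 ]
scene [ 1.10919922 -0.63249054  0.76462419] 445.0976739904476 [-0.48854174  0.56607649 -0.66399125]
{'clock': 0.1, 'q': array([ 1.22277168,  0.68988238, -0.19451519,  1.56618973,  0.15724034,
        0.90248413, -0.21507287]), 'qd': array([ 0.0007031 , -0.00209466, -0.00210636, -0.00185181,  0.000874  ,
       -0.00142021,  0.00121014]), 'joint_torque': array([-3.75366726e-03, -5.28495455e+01, -1.27161842e+00, -1.53835684e+01,
       -5.25177957e-02,  2.01499817e-03,  5.05458127e-05]), 'tool_pos': array([ 0.23266522, -0.57952226,  0.25201454]), 'eef_rot': array([ 0.39631405,  0.5862806 , -0.39572943,  0.58532764]), 'contact_force': array([ 0.13459768, -0.3028761 , -0.55440653]), 'moment': array([ 0.02367585, -0.01121942, -0.03231964]), 'opening': 1.0015796518259235}
```

View pics/top0.png

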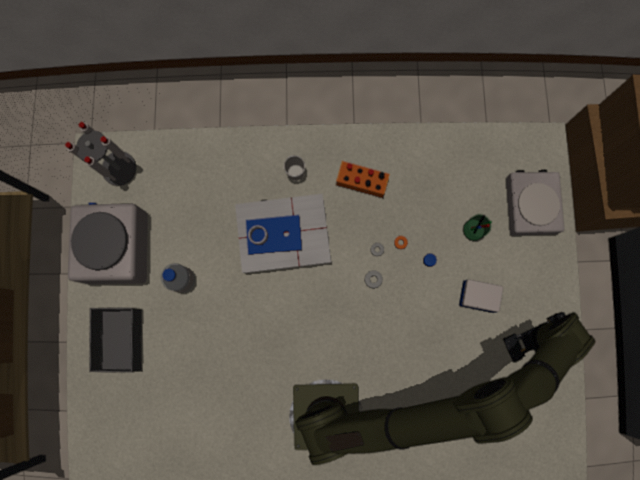

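View pics/scene0.png

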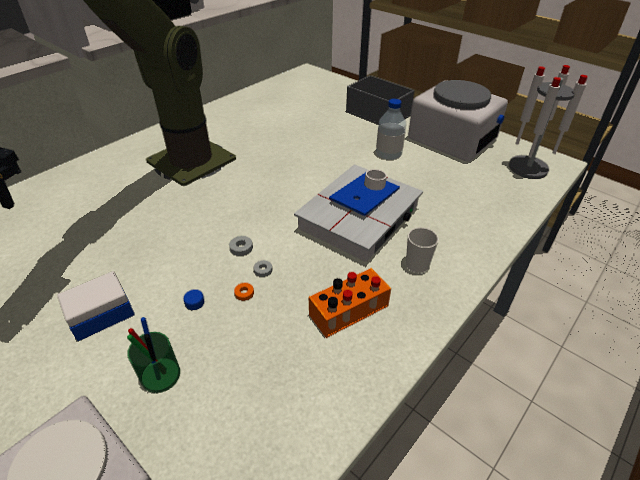

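The top view shows the shaker at about (284,233), the platform on it with its sleeve at (258,235), the small steel ring at (377,249), the bigger look-alike at (373,279), the orange ring at (401,242) and the cap at (430,260). The scene view matches: small steel ring (263,268), orange ring (244,291), sleeve (376,180).

```bash
cat > m.py <<'E'
from h import *
def hsv(s): return cv2.cvtColor(s['image'],cv2.COLOR_RGB2HSV).astype(int)
def roi(m,x0,y0,x1,y1):
    o=np.zeros(m.shape,np.uint8);o[y0:y1,x0:x1]=m[y0:y1,x0:x1];return o
def big(m):
    c=max(cv2.findContours(m,cv2.RETR_EXTERNAL,cv2.CHAIN_APPROX_NONE)[0],key=cv2.contourArea);return c
E
python3 - <<'E'
from m import *
B={'top':dict(deck=(232,190,335,275),st=(367,239,387,258),org=(392,232,410,251)),
   'scene':dict(deck=(292,160,425,262),st=(250,256,275,279),org=(232,280,256,303))}
out=[]
for n in B:
    s=snap(n);h=hsv(s);H,S,V=h[...,0],h[...,1],h[...,2];im=s['image'].astype(int);b=B[n]
    red=roi(((im[...,0]-im[...,1]>25)&(im[...,0]-im[...,2]>25)).astype(np.uint8),*b['deck'])
    ys,xs=np.nonzero(red);P=ray(s,np.c_[xs,ys],.06)
    print(n,'red',np.round(np.c_[xs,ys,P[:,:2]*1000]).astype(int).tolist())
    blue=roi(((H>100)&(H<130)&(S>130)&(V>50)).astype(np.uint8),*b['deck'])
    c=big(blue);rc=cv2.minAreaRect(c);q=cv2.approxPolyDP(cv2.convexHull(c),4,True).reshape(-1,2)
    print(' blue',q.tolist(),np.round(ray(s,q,.07)*1000).tolist())
    o=roi(((H>3)&(H<20)&(S>150)&(V>80)).astype(np.uint8),*b['org']);e=cv2.boundingRect(big(o));M=cv2.fitEllipse(big(o))
    print(' org',e,M,np.round(ray(s,M[0],.010)*1000,1))
    x0,y0,x1,y1=b['st'];
    st=roi(((S<60)).astype(np.uint8),*b['st']);cc=cv2.findContours(st,0,1)[0]
    g=cv2.cvtColor(s['image'],cv2.COLOR_RGB2GRAY)
    print(' bench HSV',h[y0,x0],'st'); 
    bg=np.median(im[y0:y1,x0:x1].reshape(-1,3),0); print(S[y0:y1,x0:x1][::2])
    d=roi((S<S[y0,x0]-12).astype(np.uint8),*b['st']);M=cv2.fitEllipse(big(d));print(' steel',M,np.round(ray(s,M[0],.010)*1000,1))
    cr=s['image'][b['deck'][1]:b['deck'][3],b['deck'][0]:b['deck'][2],::-1]
    out.append(cv2.resize(cr,(800,290) if 0 else (int(cr.shape[1]*290/cr.shape[0]),290),interpolation=cv2.INTER_CUBIC))
w=max(o.shape[1] for o in out)
cv2.imwrite('pics/c1.png',np.vstack([np.pad(o,((0,0),(0,w-o.shape[1]),(0,0))) for o in out]))
E
```

```text
top red [[292, 204, 667, 90], [292, 205, 664, 90], [292, 206, 661, 90], [292, 207, 657, 90], [292, 208, 654, 90], [293, 213, 638, 87], [312, 228, 589, 28], [313, 228, 589, 25], [317, 228, 588, 12], [318, 228, 588, 9], [319, 228, 588, 6], [321, 228, 588, 0], [305, 229, 586, 50], [306, 229, 586, 47], [311, 229, 586, 31], [312, 229, 585, 28], [313, 229, 585, 25], [314, 229, 585, 22], [302, 230, 583, 59], [303, 230, 583, 56], [304, 230, 583, 53], [305, 230, 583, 50], [306, 230, 583, 47], [285, 232, 578, 113], [286, 232, 578, 110], [287, 232, 578, 107], [245, 237, 565, 239], [239, 238, 562, 258], [240, 238, 562, 255], [297, 251, 517, 76], [297, 252, 514, 76], [298, 255, 504, 73], [298, 256, 501, 73], [298, 257, 498, 73], [298, 258, 495, 73], [298, 259, 492, 74]]
 blue [[298, 216], [300, 249], [249, 253], [247, 221]] [[626.0, 71.0, 70.0], [522.0, 66.0, 70.0], [513.0, 226.0, 70.0], [614.0, 232.0, 70.0]]
 org (395, 236, 12, 13) ((400.5111083984375, 242.08311462402344), (11.384238243103027, 12.050931930541992), 20.63233757019043) [[ 544.5 -255.4   10. ]]
 bench HSV [ 20  38 120] st
[[38 40 41
[... 3472 characters left out ...]
  35]
 [34 34 38 28 13 17 13 15 11 19 29  9  5 15 26  5 16 14 13 17  9  9 37 37
  36]
 [34 37 35 31 18 11 13 11 16  9 28 40 38 35 35 21 11 15 15 13 15  3 38 34
  33]
 [34 33 38 38 16 10 21  9  9 14 18  9 14 15 15 13 13 11  9 19 18  6 37 34
  34]
 [33 35 35 42 29 16 15 19 17 14 13 15 13 18 17 11 19 10 13  9 11 39 37 38
  36]
 [37 31 37 38 34 39 22 20 31 14  5 19 13 24 14 14 14 10  0 29 36 37 33 33
  30]
 [36 35 35 33 36 35 42 43 38 25 41 17 26 14 20 36 34 42 38 37 33 36 35 41
  38]
 [36 37 34 35 34 34 34 37 38 31 32 36 35 35 35 34 36 35 36 36 36 39 35 34
  36]]
 steel ((262.5728454589844, 268.0796813964844), (15.214024543762207, 17.878889083862305), 85.33570098876953) [[ 527.4 -178.8   10. ]]
```

View pics/c1.png

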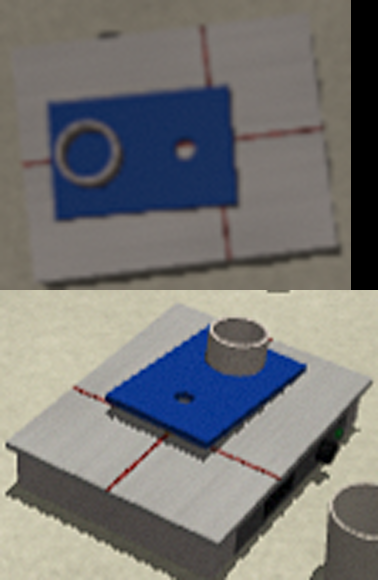

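Two views agree: pin ≈ (0.581, 0.083), hole ≈ (0.572, 0.108), so the shift needed is about (+9, -25) mm. Sleeve centre ≈ (0.567, 0.193), platform x ≈ (-0.065, 0.998). I'll take the sleeve lightly across the platform's y, which leaves it free to pitch, and slide it.

apply_moves:
  travel:
    - [1.6, 3.8, 0]
    - [3.2, 7.6, 0]
    - [4.8, 11.4, 0]
    - [6.4, 15.2, 0]
    - [8, 19, 0]
    - [9.6, 22.8, 0]
    - [11.2, 26.6, 0]
    - [12.8, 30.4, 0]
  roll: [7, 14, 21, 28, 35, 42, 49, 56]
  gripper: [8.8, 8.8, 8.8, 8.8, 8.8, 8.8, 8.8, 8.8]
  newtons: 8

```text
clock: 0.87
tool_pos: [0.3612, -0.2743, 0.2529]
eef_rot: [0.073, 0.703, -0.073, 0.703]
contact_force: [-0.0, 0.7, -0.8]
opening: 0.999
```

apply_moves:
  travel:
    - [1.5, 3.8, 0]
    - [3, 7.6, 0]
    - [4.5, 11.4, 0]
    - [6, 15.2, 0]
    - [7.5, 19, 0]
    - [9, 22.8, 0]
    - [10.5, 26.6, 0]
    - [12, 30.4, 0]
  roll: [2, 4, 6, 8, 10, 12, 14, 16]
  gripper: [8.8, 8.8, 8.8, 8.8, 8.8, 8.8, 8.8, 8.8]

```text
clock: 1.53
tool_pos: [0.4813, 0.0299, 0.2528]
eef_rot: [-0.025, 0.707, 0.024, 0.707]
contact_force: [0.6, -0.2, 0.3]
opening: 0.998
```

apply_moves:
  travel:
    - [2, 3.6, 0]
    - [4, 7.2, 0]
    - [6, 10.8, 0]
    - [8.6, 14.5, -1]
    - [8.6, 16.4, -4]
    - [8.6, 16.4, -8]
    - [8.6, 16.4, -10]
    - [8.6, 16.4, -10]
  roll: [0, 0, 0, 0, 0, 0, 0, 0]
  gripper: [8.8, 8.8, 8.8, 8.8, 8.8, 8.8, 8.8, 8.8]

```text
clock: 2.2
tool_pos: [0.5638, 0.1908, 0.1479]
eef_rot: [-0.026, 0.71, 0.023, 0.704]
contact_force: [-0.2, -1.0, -0.7]
opening: 0.997
```

apply_moves:
  travel:
    - [0, 0, -2]
    - [0, 0, -4]
    - [0, 0, -5.8]
    - [0, 0, -5.8]
    - [0, 0, -5.8]
    - [0, 0, -5.8]
    - [0, 0, -5.8]
    - [0, 0, -5.8]
  roll: [0, 0, 0, 0, 0, 0, 0, 0]
  gripper: [8.8, 8.8, 8.8, 8.8, 7, 6.5, 6, 5.2]

```text
clock: 2.87
tool_pos: [0.5678, 0.1923, 0.0963]
eef_rot: [-0.023, 0.706, 0.024, 0.708]
contact_force: [0.7, -0.2, 0.2]
opening: 0.719
```

```bash
python3 - <<'E'
from h import *
a=snap('scene');b=snap('top')
A=a['image'][130:270,280:440,::-1];B=b['image'][185:285,225:345,::-1]
cv2.imwrite('pics/c2.png',np.vstack([cv2.resize(A,(480,420)[:2],interpolation=2)[:300],cv2.resize(B,(480,300)[:2],interpolation=2)]) if 0 else np.hstack([cv2.resize(A,(400,350),interpolation=2),cv2.resize(B,(400,350),interpolation=2)]))
print(r.get_state())
E
```

```text
{'clock': 2.9667, 'q': array([-0.20076014,  0.88931011, -0.35978842,  1.75687107,  0.51589843,
        0.58766546, -0.8061682 ]), 'qd': array([-2.84687454e-04,  1.52783639e-03,  2.13648145e-05, -1.75339059e-03,
        8.27124388e-04,  2.46964706e-03,  1.39474084e-03]), 'joint_torque': array([ -0.09725111, -52.85080433,  -3.83469209,  -9.0209958 ,
        -0.12425597,  -0.06780508,  -0.07114933]), 'tool_pos': array([0.56787006, 0.19232401, 0.09590416]), 'eef_rot': array([-0.02350911,  0.70581905,  0.02420073,  0.70758824]), 'contact_force': array([ 0.64479946, -1.03421564,  4.69736315]), 'moment': array([ 0.00077832, -0.16707073,  0.09542693]), 'opening': 0.6555608222356836}
```

View pics/c2.png

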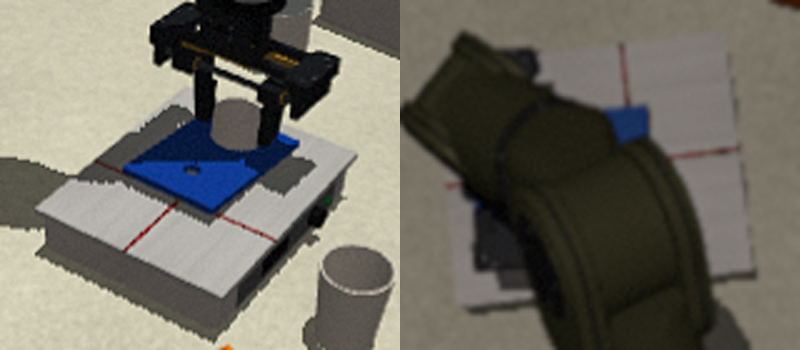

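The fingers straddle the sleeve and hold it (57.7 mm opening). Now slide.

apply_moves:
  travel:
    - [0.1, -0.3, 0]
    - [0.25, -0.7, 0]
    - [0.4, -1.1, 0]
    - [0.55, -1.5, 0]
    - [0.7, -1.9, 0]
    - [0.85, -2.2, 0]
    - [0.95, -2.5, 0]
    - [0.95, -2.5, 0]
  roll: [0, 0, 0, 0, 0, 0, 0, 0]
  gripper: [5, 5, 5, 5, 5, 5, 5, 5]

```text
clock: 3.63
tool_pos: [0.5766, 0.1671, 0.0951]
eef_rot: [-0.024, 0.707, 0.024, 0.707]
contact_force: [0.3, -0.5, -5.0]
opening: 0.654
```

apply_moves:
  travel:
    - [0, 0, 0]
    - [0, 0, 0]
    - [0, 0, 0]
    - [0, 0, 0]
    - [0, 0, 0]
    - [0, 0, 0]
    - [0, 0, 0]
    - [0, 0, 0]
  roll: [0, 0, 0, 0, 0, 0, 0, 0]
  gripper: [5, 5, 5, 5, 6, 6.2, 6.2, 6.2]

```text
clock: 4.3
tool_pos: [0.5766, 0.1678, 0.0952]
eef_rot: [-0.024, 0.706, 0.024, 0.707]
contact_force: [0.6, -0.2, 0.5]
opening: 0.704
```

```bash
python3 - <<'E'
from h import *
a=snap('scene')
A=a['image'][150:260,290:430,::-1]
cv2.imwrite('pics/c3.png',cv2.resize(A,(560,440),interpolation=2))
print(r.get_state()['contact_force'])
E
```

```text
[ 1.35481212 -0.06127419  0.15627771]
```

View pics/c3.png

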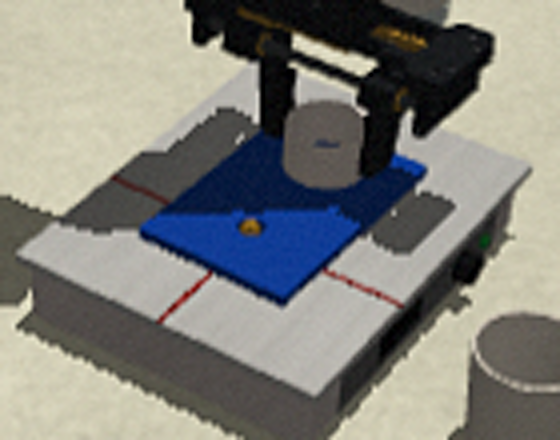

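It's home as far as this shows: the brass tip sits in the hole and the plate lies flush. Lift straight up and head for the steel ring.

apply_moves:
  travel:
    - [0, 0, 0]
    - [0, 0, 2]
    - [0, 0, 5.5]
    - [0, 0, 9]
    - [-0.5, -3.5, 10]
    - [-1, -7.5, 10]
    - [-1.8, -11.5, 10]
    - [-2.5, -15.5, 10]
  roll: [0, 0, 0, 0, 0, 0, 0, 0]
  gripper: [7, 7.2, 7.2, 7.2, 7.2, 7.2, 7.2, 7.2]

```text
clock: 5.02
tool_pos: [0.5511, 0.0106, 0.1953]
eef_rot: [-0.024, 0.706, 0.024, 0.707]
contact_force: [0.3, 0.1, -0.2]
opening: 0.816
```

apply_moves:
  travel:
    - [-0.5, -4, 0]
    - [-1, -8, 0]
    - [-1.5, -12, 0]
    - [-2, -16, 0]
    - [-2.6, -19.1, -2]
    - [-2.6, -19.1, -6]
    - [-2.6, -19.1, -10]
    - [-2.6, -19.1, -13]
  roll: [0, 0, 0, 0, 0, 0, 0, 0]
  gripper: [7.2, 7.2, 7.2, 7.2, 7.2, 7.2, 7, 7]

```text
clock: 5.68
tool_pos: [0.5245, -0.1801, 0.0626]
eef_rot: [-0.023, 0.707, 0.023, 0.706]
contact_force: [0.2, 0.5, -0.5]
opening: 0.791
```

```bash
python3 - <<'E'
from m import *
out=[]
for n,d,st,sl in(('top',(232,190,345,275),(363,235,391,262),(0,)),('scene',(292,150,425,262),(245,250,280,283),(0,))):
    s=snap(n);h=hsv(s);H,S,V=h[...,0],h[...,1],h[...,2]
    blue=roi(((H>100)&(H<130)&(S>130)&(V>30)).astype(np.uint8),*d);c=big(blue)
    q=cv2.approxPolyDP(cv2.convexHull(c),4,True).reshape(-1,2);P=ray(s,q,.068)
    print(n,np.round(P*1000).tolist(),'centre',P.mean(0))
    cr=s['image'][d[1]:d[3],d[0]:d[2],::-1];out.append(cv2.resize(cr,None,fx=380/cr.shape[1],fy=380/cr.shape[1],interpolation=2))
    cr=s['image'][225:300,215:330,::-1] if n=='scene' else s['image'][220:295,355:470,::-1];out.append(cv2.resize(cr,(380,248),interpolation=2))
hh=max(o.shape[0] for o in out[::2])
pad=lambda o,k:np.pad(o,((0,k-o.shape[0]),(0,0),(0,0)))
cv2.imwrite('pics/c4.png',np.vstack([np.hstack([pad(out[0],hh),pad(out[2],hh)]),np.hstack([out[1],out[3]])])[:600])
print(r.get_state()['tool_pos'])
E
```

```text
top [[632.0, 46.0, 68.0], [531.0, 41.0, 68.0], [522.0, 201.0, 68.0], [623.0, 207.0, 68.0]] centre [0.57703962 0.12360628 0.068     ]
scene [[625.0, 213.0, 68.0], [643.0, 42.0, 68.0], [535.0, 34.0, 68.0], [520.0, 205.0, 68.0]] centre [0.58045697 0.12352512 0.068     ]
[ 0.52230052 -0.17842494  0.06089825]
```

View pics/c4.png

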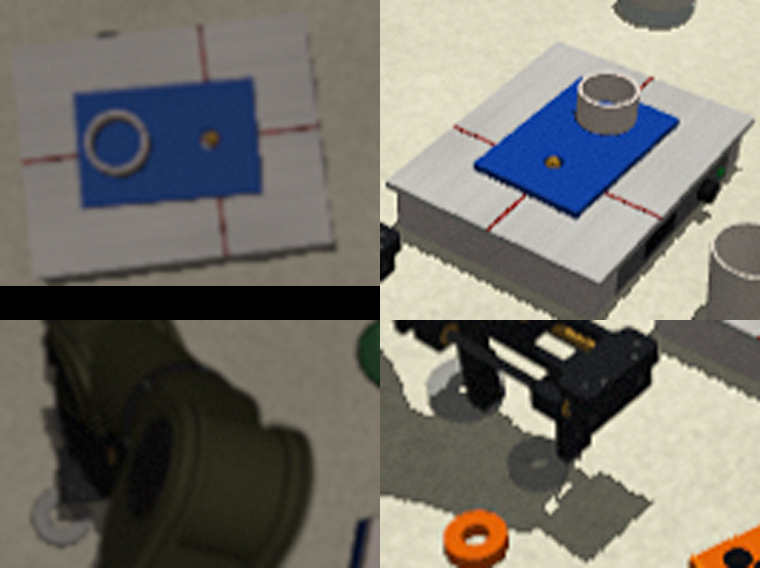

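Home: the pin's tip is centred in the hole in both views, the plate lies flat, and the sleeve is at ≈ (0.576, 0.168). Now descend on the small steel ring.

apply_moves:
  travel:
    - [0, 0, -1]
    - [0, 0, -2.5]
    - [0, 0, -3.8]
    - [0, 0, -4.4]
    - [0, 0, -4.4]
    - [0, 0, -4.4]
    - [0, 0, -4.4]
    - [0, 0, -4.4]
  roll: [0, 0, 0, 0, 0, 0, 0, 0]
  gripper: [6.4, 6.4, 6.4, 6.4, 6.4, 5, 4, 4]
  newtons: 15

```text
clock: 6.45
tool_pos: [0.5262, -0.1792, 0.0219]
eef_rot: [-0.024, 0.706, 0.024, 0.707]
contact_force: [-0.2, 0.1, 0.0]
opening: 0.523
```

apply_moves:
  travel:
    - [0, 0, 0]
    - [0, 0, 0]
    - [0, 0, 0]
    - [0, 0, 1]
    - [0, 0, 4]
    - [0, 0, 8]
    - [0, 0, 12]
    - [0, 0, 13]
  roll: [0, 0, 0, 0, 0, 0, 0, 0]
  gripper: [4, 4, 4, 4, 4, 4, 4, 4]

```text
clock: 7.12
tool_pos: [0.5279, -0.1792, 0.1564]
eef_rot: [-0.024, 0.704, 0.023, 0.71]
contact_force: [0.6, 1.3, -1.2]
opening: 0.489
```

apply_moves:
  travel:
    - [0.5, 3.9, 0.5]
    - [1, 7.8, 0.5]
    - [1.6, 11.8, 0.5]
    - [2.2, 15.8, 0.5]
    - [2.8, 19.8, 0.5]
    - [3.5, 23.8, 0.5]
    - [4.2, 27.8, 0.5]
    - [4.8, 31.6, 0.5]
  roll: [0, 0, 0, 0, 0, 0, 0, 0]
  gripper: [4, 4, 4, 4, 4, 4, 4, 4]

```text
clock: 7.78
tool_pos: [0.573, 0.1392, 0.1556]
eef_rot: [-0.024, 0.707, 0.024, 0.706]
contact_force: [0.4, 0.2, -1.4]
opening: 0.49
```

apply_moves:
  travel:
    - [0.2, 2, 0]
    - [0.25, 3, 0]
    - [0.25, 3, 0]
    - [0.25, 3, -1]
    - [0.25, 3, -2]
    - [0.25, 3, -2.5]
    - [0.25, 3, -2.5]
    - [0.25, 3, -2.5]
  roll: [0, 0, 0, 0, 0, 0, 0, 0]
  gripper: [4, 4, 4, 4, 4, 4, 4, 4]

```text
clock: 8.45
tool_pos: [0.5756, 0.1654, 0.1299]
eef_rot: [-0.024, 0.707, 0.023, 0.706]
contact_force: [0.3, 0.2, -1.4]
opening: 0.489
```

```bash
python3 - <<'E'
from h import *
a=snap('scene');A=a['image'][130:260,290:430,::-1]
cv2.imwrite('pics/c5.png',cv2.resize(A,(630,585),interpolation=2))
s=r.get_state();print(s['tool_pos'],s['contact_force'])
E
```

```text
[0.57590294 0.1659621  0.13046729] [-0.07966942  0.11888756 -1.31837   ]
```

View pics/c5.png

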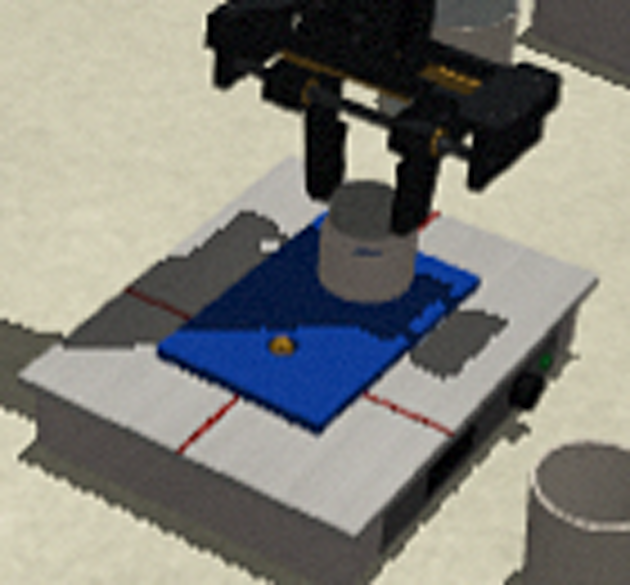

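apply_moves:
  travel:
    - [0, 0.15, -0.2]
    - [0, 0.15, -0.5]
    - [0, 0.15, -0.8]
    - [0, 0.15, -1.1]
    - [0, 0.15, -1.4]
    - [0, 0.15, -1.4]
    - [0, 0.15, -1.4]
    - [0, 0.15, -1.4]
  roll: [0, 0, 0, 0, 0, 0, 0, 0]
  gripper: [4, 4, 4, 4, 4, 4, 4, 4]

```text
clock: 9.17
tool_pos: [0.5759, 0.1686, 0.1168]
eef_rot: [-0.024, 0.707, 0.024, 0.707]
contact_force: [1.2, 0.7, -1.1]
opening: 0.489
```

No rim contact. Release.

apply_moves:
  travel:
    - [0, 0, 0]
    - [0, 0, 0]
    - [0, 0, 0]
    - [0, 0, 0]
    - [0, 0, 2]
    - [0, 0, 5]
    - [0, 0, 8]
    - [0, -2, 9]
  roll: [0, 0, 0, 0, 0, 0, 0, 0]
  gripper: [6, 6.5, 6.5, 6.5, 6.5, 6.5, 6.5, 6.5]

```text
clock: 9.83
tool_pos: [0.5773, 0.1549, 0.2113]
eef_rot: [-0.023, 0.704, 0.029, 0.709]
contact_force: [1.2, 1.3, -0.9]
opening: 0.738
```

apply_moves:
  travel:
    - [-0.2, -4, 0]
    - [-0.4, -8, 0]
    - [-0.6, -12, 0]
    - [-0.9, -16, 0]
    - [-1.2, -20, 0]
    - [-1.6, -24, 0]
    - [-2, -28, 0]
    - [-2.4, -32, 0]
  roll: [0, 0, 0, 0, 0, 0, 0, 0]
  gripper: [6.5, 6.5, 6.5, 6.5, 6.5, 6.5, 6.5, 6.5]

```text
clock: 10.5
tool_pos: [0.5514, -0.1735, 0.207]
eef_rot: [-0.024, 0.707, 0.024, 0.707]
contact_force: [-0.6, -0.6, -0.2]
opening: 0.74
```

```bash
python3 - <<'E'
from m import *
a=snap('scene');b=snap('top')
A=a['image'][150:250,300:420,::-1];B=b['image'][200:270,235:319,::-1];C=a['image'][240:310,220:304,::-1]
cv2.imwrite('pics/c6.png',np.hstack([cv2.resize(A,(360,300),interpolation=2),cv2.resize(B,(360,300),interpolation=2)]))
h=hsv(b)
for s,bx in((b,(392,232,410,251)),(a,(232,280,256,303))):
    h=hsv(s);o=roi(((h[...,0]>3)&(h[...,0]<20)&(h[...,1]>150)&(h[...,2]>50)).astype(np.uint8),*bx)
    if o.sum()>20: M=cv2.fitEllipse(big(o));print(M,ray(s,M[0],.01))
print(r.get_state()['tool_pos'])
E
```

```text
((243.65960693359375, 291.0965576171875), (17.206636428833008, 19.270553588867188), 81.55751037597656) [[ 0.54833752 -0.25536193  0.01      ]]
[ 0.54960875 -0.18179837  0.20604091]
```

View pics/c6.png

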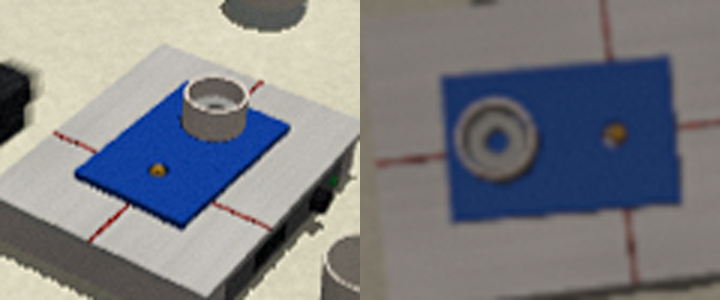

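The steel ring lies concentric on the sleeve's floor (blue shows through its hole), and the pin's tip is centred in the platform's hole. Next the orange ring at (0.547, -0.255).

apply_moves:
  travel:
    - [-0.2, -3, -1]
    - [-0.4, -6, -3]
    - [-0.5, -8.4, -6]
    - [-0.5, -8.4, -10]
    - [-0.5, -8.4, -13]
    - [-0.5, -8.4, -15]
    - [-0.5, -8.4, -15]
    - [-0.5, -8.4, -15]
  roll: [0, 0, 0, 0, 0, 0, 0, 0]
  gripper: [6.5, 6.5, 6.5, 6.5, 6.5, 6.5, 6.5, 6.5]

```text
clock: 11.27
tool_pos: [0.5467, -0.2547, 0.0563]
eef_rot: [-0.024, 0.707, 0.024, 0.706]
contact_force: [0.7, -0.4, 0.6]
opening: 0.738
```

apply_moves:
  travel:
    - [0, 0, -1]
    - [0, 0, -2.4]
    - [0, 0, -3.2]
    - [0, 0, -3.6]
    - [0, 0, -3.6]
    - [0, 0, -3.6]
    - [0, 0, -3.6]
    - [0, 0, -3.6]
  roll: [0, 0, 0, 0, 0, 0, 0, 0]
  gripper: [6.4, 6.4, 6.4, 6.4, 6.4, 5, 4, 4]
  newtons: 10

```text
clock: 11.93
tool_pos: [0.5472, -0.2557, 0.0212]
eef_rot: [-0.024, 0.706, 0.024, 0.707]
contact_force: [0.5, 1.2, 1.3]
opening: 0.525
```

apply_moves:
  travel:
    - [0, 0, 0]
    - [0, 0, 0]
    - [0, 0, 0]
    - [0, 0, 1]
    - [0, 0, 4]
    - [0, 0, 8]
    - [0, 0, 12]
    - [0, 0, 13.5]
  roll: [0, 0, 0, 0, 0, 0, 0, 0]
  gripper: [4, 4, 4, 4, 4, 4, 4, 4]

```text
clock: 12.6
tool_pos: [0.5493, -0.2558, 0.1615]
eef_rot: [-0.025, 0.704, 0.023, 0.709]
contact_force: [0.8, -0.3, -0.1]
opening: 0.493
```

apply_moves:
  travel:
    - [0.2, 3.9, 0]
    - [0.4, 7.8, 0]
    - [0.7, 11.8, 0]
    - [1, 15.8, 0]
    - [1.3, 19.8, 0]
    - [1.6, 23.8, 0]
    - [1.9, 27.8, 0]
    - [2.2, 31.8, 0]
  roll: [0, 0, 0, 0, 0, 0, 0, 0]
  gripper: [4, 4, 4, 4, 4, 4, 4, 4]

```text
clock: 13.27
tool_pos: [0.5686, 0.0644, 0.1564]
eef_rot: [-0.024, 0.707, 0.024, 0.707]
contact_force: [0.7, -0.0, -0.7]
opening: 0.496
```

apply_moves:
  travel:
    - [0.2, 3.8, 0]
    - [0.4, 7, 0]
    - [0.6, 9.5, 0]
    - [0.7, 10.55, 0]
    - [0.7, 10.55, -1]
    - [0.7, 10.55, -2]
    - [0.7, 10.55, -2.5]
    - [0.7, 10.55, -2.5]
  roll: [0, 0, 0, 0, 0, 0, 0, 0]
  gripper: [4, 4, 4, 4, 4, 4, 4, 4]

```text
clock: 13.93
tool_pos: [0.5749, 0.1642, 0.1286]
eef_rot: [-0.024, 0.708, 0.021, 0.705]
contact_force: [0.3, 0.1, -0.3]
opening: 0.494
```

```bash
python3 - <<'E'
from h import *
a=snap('scene');A=a['image'][150:230,320:416,::-1]
cv2.imwrite('pics/c7.png',cv2.resize(A,(600,500),interpolation=2))
s=r.get_state();print(s['tool_pos'],s['contact_force'])
E
```

```text
[0.57536253 0.16492401 0.12940255] [-0.6813697   0.36744617  0.36930166]
```

View pics/c7.png

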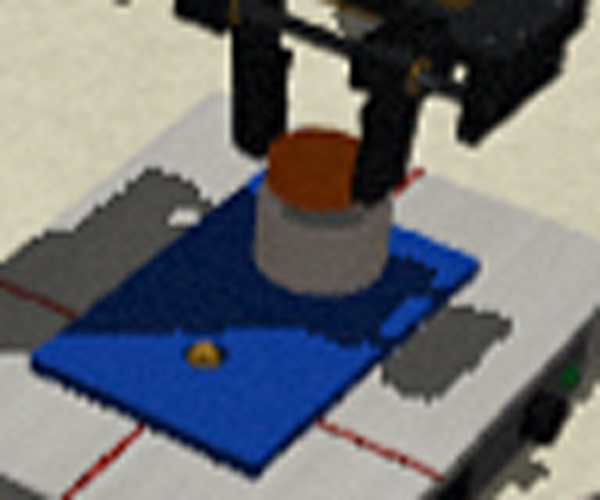

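The orange ring is held over the sleeve's mouth. Lower it as before.

apply_moves:
  travel:
    - [0, 0, -0.2]
    - [0, 0, -0.5]
    - [0, 0, -0.8]
    - [0, 0, -1.1]
    - [0, 0, -1.4]
    - [0, 0, -1.4]
    - [0, 0, -1.4]
    - [0, 0, -1.4]
  roll: [0, 0, 0, 0, 0, 0, 0, 0]
  gripper: [4, 4, 4, 4, 4, 4, 4, 4]

```text
clock: 14.65
tool_pos: [0.5759, 0.1681, 0.1168]
eef_rot: [-0.024, 0.707, 0.024, 0.707]
contact_force: [-0.1, -0.2, 0.3]
opening: 0.495
```

apply_moves:
  travel:
    - [0, 0, 0]
    - [0, 0, 0]
    - [0, 0, 0]
    - [0, 0, 0]
    - [0, 0, 2]
    - [0, 0, 5]
    - [0, 0, 8]
    - [0, -2, 9]
  roll: [0, 0, 0, 0, 0, 0, 0, 0]
  gripper: [6, 6.5, 6.5, 6.5, 6.5, 6.5, 6.5, 6.5]

```text
clock: 15.32
tool_pos: [0.5773, 0.1543, 0.2112]
eef_rot: [-0.023, 0.704, 0.029, 0.709]
contact_force: [0.3, 0.8, -0.2]
opening: 0.739
```

apply_moves:
  travel:
    - [-0.2, -4, 0]
    - [-0.4, -8, 0]
    - [-0.6, -12, 0]
    - [-0.9, -16, 0]
    - [-1.2, -20, 0]
    - [-1.6, -24, 0]
    - [-2, -28, 0]
    - [-2, -28, 0]
  roll: [0, 0, 0, 0, 0, 0, 0, 0]
  gripper: [6.5, 6.5, 6.5, 6.5, 6.5, 6.5, 6.5, 6.5]

```text
clock: 15.98
tool_pos: [0.5535, -0.1441, 0.206]
eef_rot: [-0.022, 0.708, 0.016, 0.706]
contact_force: [-1.2, -1.5, -0.5]
opening: 0.736
```

```bash
python3 - <<'E'
from m import *
out=[]
for n,bx in(('scene',(340,160,410,230)),('top',(235,205,310,265))):
    s=snap(n);h=hsv(s);o=roi(((h[...,0]<20)&(h[...,1]>150)&(h[...,2]>50)).astype(np.uint8),*bx)
    M=cv2.fitEllipse(big(o));print(n,M,ray(s,M[0],.096))
    c=s['image'][150:250,300:420] if n=='scene' else s['image'][200:270,235:319]
    out.append(cv2.resize(c[:,:,::-1],(360,300),interpolation=2))
cv2.imwrite('pics/c8.png',np.hstack(out))
E
```

```text
scene ((371.6366882324219, 181.5430450439453), (7.388227462768555, 15.774381637573242), 94.37789154052734) [[0.57496017 0.17207441 0.096     ]]
top ((266.1617126464844, 231.83828735351562), (12.467917442321777, 12.544615745544434), 135.0) [[0.57387402 0.16894437 0.096     ]]
```

View pics/c8.png

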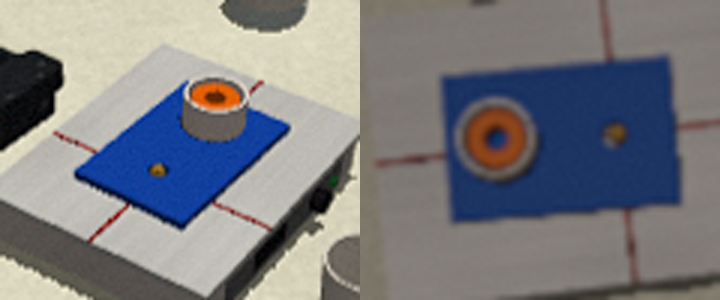

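The orange ring lies flat and concentric just below the sleeve's rim, the platform is home and the robot is clear.

```bash
python3 -c "
from h import *
print(r.finish_job(), r.get_state()['clock'])"
```

```text
the job is handed in; nothing more can be done
the job is handed in; nothing more can be done
```

The job is handed in, and as far as the cameras show the task was done. The hand-in gave no verdict, and the robot's clock was at about 16 s.

- **Platform:** I gripped the sleeve lightly and slid the plate about 27 mm until its hole dropped over the pin. In both views of the last pictures the pin's tip sits in the hole and the plate lies flush with the deck.
- **Rings:** I dropped the small steel ring into the sleeve, then the orange ring. Neither touched the rim on the way in. The last pictures show the orange ring lying flat and centred just below the rim. Its centre measured (0.574, 0.169) from the top view, against about (0.576, 0.168) for the sleeve.
- **Disagreement:** the scene view put the orange ring at y = 0.172, about 3 mm further along. I put that down to the near rim hiding part of the ring. The views also differed by 3–4 mm in x on the bench rings and the plate.
- **Not checked:** I judged the plate's height and tilt by eye only. I did not re-measure the bystanders; nothing suggested they were touched.

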